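# Set up the fallen bread tins

### The arm

A 6-joint arm with a two-finger parallel gripper is mounted at the origin on the work surface. World frame = base frame: x ahead of the robot, y to its left, z up, the work surface at z = 0. Lengths are in m, angles in rad, forces in N, time in s.
With the tool pointing down it reaches from about 0.4 to 0.825 m from the base axis. Payload 7 kg.
Tool frame: the origin (TCP) lies between the finger pads; the fingertips stand 8 mm ahead of it and the grasp point (between the pads) lies 11 mm behind it (arm.finger_overhang is the distance from the TCP to the fingertips, in m); z points along the fingers, y is the line along which they close (so a half turn about z gives the same grasp; the last joint's range is limited). The gripper opens to 88 mm and grips with 3 to 60 N. Pads are 19 mm wide; open, the fingers measure 130 mm over their backs; the gripper's body (78 mm by 193 mm) begins 47 mm behind the grasp point.
Start: joints at [1.399, 0.359, 0.012, 0, -1.224, -0.288], TCP at [0.3, 0.605, 0.235] pointing down, gripper open.
Joint ranges: [-3.07, 3.07], [-1.43, 2.12], [-1.02, 1.25], [-3.03, 1.67], [-3.05, -0], [-3.03, 3.03]. Speed limits (rad/s): [2.39, 2.39, 3.01, 3.14, 3.14, 3.14].

### API

Orientations are given as [roll, pitch, yaw] about the fixed x, y, z axes, in that order (R = Rz(yaw) Ry(pitch) Rx(roll)).
In Python, from station import arm gives the robot as it stands.
- The arm moves only by the tool move_arm, never from a script. Its argument "rows" is text: rows parted by semicolons, each of 7 numbers parted by spaces: the turn, a rotation vector about the tool's x, y, z in degrees, then the shift along the tool's x, y, z in m, then the finger opening in m, from 0 to 0.0876. A call has 1 to 8 rows; each row shifts and turns the commanded pose from where the row before left it, along the tool's axes as they then stand; what a row does not reach is not made up. A row lasts 1/8 s, in which the tool goes at most 62.5 mm and 10.7 degrees, less where a joint would pass 70% of its speed; a pose out of reach is approached as far as the arm can. A call is refused whole if a number of a shift passes 0.0625 or a number of a turn 10.7, either way. A call with a gripper value outside its range is refused whole. The fingers move at their own pace and stop on an object; "squeeze" is the grip in N (left out, the last holds). Time passes only in rows, so rows that do not move let the fingers close. It gives the time, the measured TCP pose, the force, the opening and the grip force at its end, in the units of the state.
- arm.get_state(): the state, without advancing time (a new reading comes with each control period).
- arm.grab_frame(name): name is "side" or "top" or "wrist"; returns (picture, depth): 384x512x3 uint8, blue, green, red; 384x512 float32, m along the optical axis (not along the pixel's ray), 0 where there is no reading.
- arm.camera_model(name): a dict with "mtx" (3x3 intrinsics, pixels), "k1" (the pictures are not rectified: a ray, as slopes to the right and down, at radius r is drawn at 1 + k1 r^2 times it, then the intrinsics apply), "camera_from_world" (4x4, takes a point from world to camera coordinates); the wrist camera has in their place "mount" (4x4, takes a point from camera to tool coordinates, whose origin is the TCP and whose axes are the flange's). Camera axes: x right, y down, z forward; pixel columns grow to the right and rows downward; lengths in m; the calibration is good to about 2 mm. A picture is of the moment at which its call begins: read the wrist's pose just before it. camera_model takes no time and is no camera call.
- arm.job_done(): hands the job in; it is judged then, once.
The state is a dict: "t": time; "q": joint angles; "qd": joint speeds; "joint_efforts": joint torques, N m; "eef_pos": TCP position; "ee_rot": TCP orientation; "force": force on the tool from outside, world axes, zero at the start; "moment": the same for the moment, N m; "width": finger opening in m; "gripper_force": force on a finger pad.
Only numpy, scipy, OpenCV 4.12 (cv2) and the standard library are available. Lean on these libraries where they do the work, as an engineer would, in place of code of your own. Each camera call takes 0.05 s, during which the arm holds its last target. There are 200 camera calls.

### The job

Two of the three small bread tins on the bench were left lying on their long sides. Using only the outside of the fingers, push each of the two over so that it stands flat on its base with its mouth up, about where it lay, ready for dough: do not pick them up or carry them. Leave the third tin, which already stands, and everything else on the bench where they are.

Things in the scene. Friction and masses are not known exactly. Their poses are not given: they have to be found in the camera images.
- tin_a: Dark steel bread tin, open top, lying on its side. Base 92 x 150 mm, mouth 104 x 162 over its 6 mm rolled rim, 75 deep, walls 3 mm, 0.34 kg, centre of mass 30 mm from the base. Origin: centre of the base's underside; z out through the mouth (now level, rising 5 degrees), y along its length, x across. +x side uppermost, its rim 104 mm above the bench.
- tin_b: Second tin lying on its side, same sizes and axes as tin_a. Pushed slowly at the middle of its upper rim towards the base side, such a tin does not slide: it turns about the lower long edge of its base, passes balance after about 30 degrees, then drops onto its base by itself; the pushed rim ends on the far side, the near rim 75 mm above the bench.
- tin_c: Third tin, same sizes and axes as tin_a, already standing on its base, mouth up (z up). A bystander, to be left alone. The three tins stand at least 200 mm apart (base centres), with room for a tin to be tipped.
- shaker: Flour shaker, a plain metal cylinder 69 mm across and 104 mm high with a domed perforated top. Origin: centre of its underside. A bystander, loose.
- cutter: Round pastry cutter, a steel ring 96 mm across and 34 mm high with a strap handle arched over it to 68 mm. Origin: centre of its underside. A bystander, loose.
- scraper: Bench scraper lying flat, steel blade 85 x 140 mm, wooden grip bar 23 mm high along one edge. Origin: centre of its underside. A bystander, loose.
- scoop: Small aluminium measuring cup 62 mm across and 50 mm high, with a flat handle that points 100 mm to its -x. Origin: centre of its underside (of the cup). A bystander, loose.
- brush: Bench brush lying on its side, white plastic back and handle 305 mm long along its x, blue bristles, 34 mm high. Origin: centre of its underside at the middle of its length. A bystander, loose.
- bowl: Metal mixing bowl 180 mm across and 75 mm high. Origin: centre of its underside. A bystander, loose.
- pin: Beech rolling pin 66 mm thick and 446 mm long, lying along its y. Origin: centre of its underside at the middle of its length. A bystander, loose.
Things that resemble listed ones, but are neither listed nor needed, are in the scene too. Leave any pink look-alike of the tin_b alone. What is shaped like the tin_a but yellow is not meant.

How it is judged:
By the outcome, as a careful person would: the job done as asked, in the order asked, and still so for the second after the job is handed in, with the robot touching nothing.
It also fails if it takes over 48 s, if anything falls off the work surface, if the arm or the gripper's body presses on something with over 40 N, if the wrist force passes 120 N, or if a joint passes its speed limit or range.

## Working session

There is one attempt and no reset: what is moved stays moved. The work goes in short steps, Python scripts to look and compute and a tool call to move; the robot and the scene stay as the last step left them, time stands still between calls to the robot, and variables do not carry over. Pictures are saved under pics/ and viewed, at most 10 in all, crops included, and the job is handed in when it is done.

Besides the shell and the picture viewer there is one more tool, called after "Call:" as name(argument=value, ...), one argument or row to a line, values as JSON. move_arm: Moves the arm, as the interface text tells. Its arguments: {"type":"object","properties":{"rows":{"type":"string"},"squeeze":{"type":"number"}},"required":["rows"]}

```bash
mkdir -p pics
cat > h.py <<'E'
import numpy as np,cv2
from station import arm
def cloud(name,d):
    m=arm.camera_model(name);K=np.array(m["mtx"]);k=m["k1"]
    v,u=np.mgrid[0:d.shape[0],0:d.shape[1]].astype(float)
    p=cv2.undistortPoints(np.stack([u,v],-1).reshape(-1,1,2),K,np.array([k,0,0,0,0.])).reshape(d.shape+(2,))
    P=np.concatenate([p*d[...,None],d[...,None]],-1)
    T=np.linalg.inv(np.array(m["camera_from_world"]))
    return P@T[:3,:3].T+T[:3,3]
E
python3 - <<'E'
from h import *
for n in("top","side"):
    b,d=arm.grab_frame(n);np.save(f"{n}.npy",d);cv2.imwrite(f"pics/{n}.png",cv2.resize(b,(800,600)))
    cv2.imwrite(f"{n}_raw.png",b)
    print(n,cloud(n,d)[::95,::127].round(2).tolist())
print(arm.get_state())
E
```

```text
top [[[1.86, 1.69, -0.74], [1.8, 0.8, -0.75], [1.79, -0.02, -0.75], [1.8, -0.85, -0.75], [1.86, -1.77, -0.75]], [[0.96, 1.17, 0.01], [0.89, 0.52, 0.15], [0.94, -0.0, -0.01], [0.91, -0.55, 0.08], [0.95, -1.2, 0.0]], [[0.52, 1.16, -0.0], [0.51, 0.55, 0.02], [0.51, -0.0, -0.0], [0.5, -0.55, 0.04], [0.5, -1.17, 0.0]], [[0.12, 1.01, 0.24], [0.1, 0.55, 0.01], [0.1, 0.0, 0.02], [0.08, -0.56, -0.01], [0.07, -1.16, 0.01]], [[-0.56, 1.49, -0.54], [-0.47, 0.67, -0.4], [-0.59, -0.0, -0.75], [-0.49, -0.68, -0.4], [-0.67, -1.64, -0.74]]]
side [[[0.02, 0.16, 0.79], [0.92, 1.67, 0.13], [2.09, 1.8, -0.23], [2.09, 0.62, 0.1], [2.07, -0.07, 0.3]], [[-0.06, 0.13, 0.64], [0.46, 0.87, 0.04], [0.81, 0.37, 0.12], [2.09, 0.46, -0.51], [2.09, -0.27, -0.15]], [[-0.15, 0.07, 0.48], [0.17, 0.37, -0.0], [0.49, 0.02, 0.04], [0.86, -0.27, 0.0], [2.07, -0.53, -0.69]], [[-0.48, 0.96, -0.74], [-0.04, -0.06, 0.12], [0.23, -0.28, 0.1], [0.54, -0.5, -0.0], [0.82, -0.76, -0.0]], [[-0.63, 0.47, -0.74], [-0.16, -0.22, -0.0], [0.08, -0.44, 0.0], [0.32, -0.66, 0.0], [0.56, -0.87, -0.0]]]
{'t': 0.1, 'q': array([ 1.39906858e+00,  3.59312266e-01,  1.11720734e-02, -2.94485892e-04,
       -1.22409404e+00, -2.88133823e-01]), 'qd': array([-0.00087397, -0.00313629,  0.00268406,  0.00164681, -0.00156013,
       -0.00058362]), 'joint_efforts': array([-2.38002700e-03, -5.84162557e+01,  2.93752509e+01,  7.01562077e+00,
        1.02320398e-02, -5.20163394e-05]), 'eef_pos': array([0.29940238, 0.60450597, 0.23373023]), 'ee_rot': array([ 3.14013535e+00, -1.43196936e-04, -4.59961727e-01]), 'force': array([ 0.15796185,  0.26758166, -0.83754804]), 'moment': array([0.04819792, 0.02054168, 0.01482072]), 'gripper_force': 0.0, 'width': 0.08757237945629454}
```

View pics/top.png

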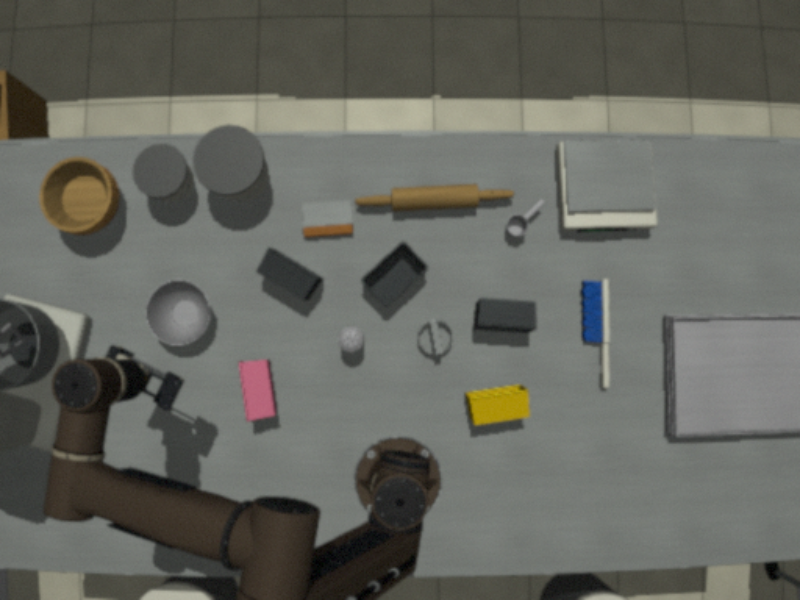

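View pics/side.png

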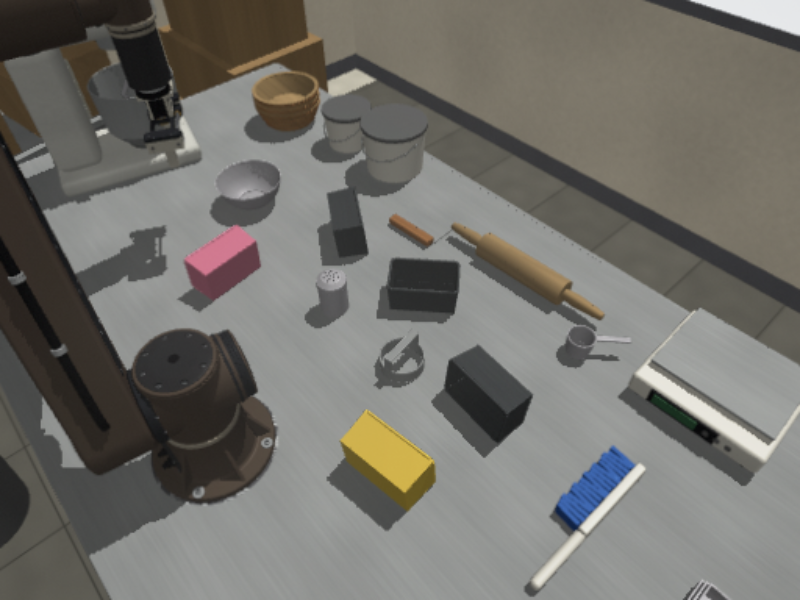

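Run:
```python
from h import *
t=cv2.imread("top_raw.png");s=cv2.imread("side_raw.png")
c=lambda im,x,y,w,h:cv2.resize(im[y:y+h,x:x+w],(400,300),interpolation=cv2.INTER_CUBIC)
g=np.vstack([np.hstack([c(t,155,145,64,48),c(t,291,178,64,48)]),np.hstack([c(s,190,112,80,60),c(s,270,210,80,60)])])
g=cv2.convertScaleAbs(g,alpha=1.8,beta=10);cv2.imwrite("pics/crop.png",g)
P=np.concatenate([cloud(n,np.load(n+".npy")).reshape(-1,3) for n in("top","side")])
C=np.concatenate([t.reshape(-1,3),s.reshape(-1,3)])
top=cloud("top",np.load("top.npy"))
for nm,(u,v) in dict(L=(290,275),R=(505,316)).items():
    c0=top[int(v*.64),int(u*.64)];print(nm,c0.round(3))
    m=(np.hypot(*(P[:,:2]-c0[:2]).T)<.13)&(P[:,2]>.085)&(P[:,2]<.115)
    Q=P[m];r=cv2.minAreaRect(Q[:,:2].astype(np.float32));print(len(Q),r,cv2.boxPoints(r).round(3).tolist())
    ctr=np.array(r[0])
    A=np.c_[Q[:,:2]-ctr,np.ones(len(Q))];k=np.linalg.lstsq(A,Q[:,2],rcond=None)[0];print("slope deg toward rising",np.degrees(np.arctan(k[:2])),k[2])
```

```text
L [0.56  0.287 0.104]
1153 ((0.5634134411811829, 0.29380491375923157), (0.16113445162773132, 0.07501479983329773), 58.35369110107422) [[0.48899999260902405, 0.24500000476837158], [0.5529999732971191, 0.20600000023841858], [0.6380000114440918, 0.34299999475479126], [0.5740000009536743, 0.38199999928474426]]
slope deg toward rising [ 6.98169114 -3.80755358] 0.09715679761810027
R [ 0.449 -0.286  0.096]
1694 ((0.45511776208877563, -0.29288041591644287), (0.16276861727237701, 0.0793900266289711), 85.94745635986328) [[0.4099999964237213, -0.3709999918937683], [0.48899999260902405, -0.37700000405311584], [0.5, -0.2150000035762787], [0.42100000381469727, -0.20900000631809235]]
slope deg toward rising [-7.76728117  0.69206399] 0.09676953954863764
```

View pics/crop.png

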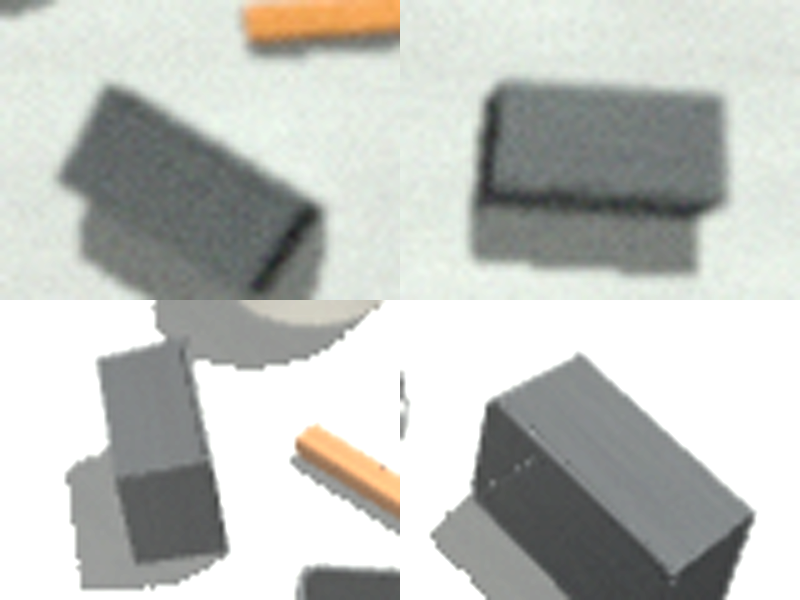

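Four tin shapes lie on their sides at these top-view pixels: pink (257,390), yellow (498,405), dark L (290,275) and dark R (505,316). Pink and yellow are ruled out by colour, so L and R are the ones meant. The crop confirms both are dark steel. L's mouth faces away from the robot (+x,−y), and R's faces the robot (−x, open inside visible). The slopes of their upper walls agree. I'll do L first, pushing along (−0.85, 0.53).

Call:
move_arm(
  rows="0 0 5.4 0 0 0 0.03; 0 0 0 0.055 0.0155 0 0.03; 0 0 0 0.055 0.0155 0 0.03; 0 0 0 0.055 0.0155 0 0.03; 0 0 0 0.055 0.0155 0 0.03; 0 0 0 0.055 0.0155 0 0.03; 0 0 0 0.055 0.0155 0 0.03; 0 0 0 0.055 0.0155 0 0.03",
)

```text
t: 1.1
eef_pos: [0.5707, 0.3085, 0.2343]
ee_rot: [3.141, 0.0, -0.554]
force: [0.8, 1.2, -0.0]
width: 0.0301
gripper_force: 0.0
```

Call:
move_arm(
  rows="0 0 0 0.055 0.0155 0 0.03; 0 0 0 0.02 0 0 0.03; 0 0 0 0 0 0 0.03; 0 0 0 0 0 0 0.03",
)

```text
t: 1.6
eef_pos: [0.6249, 0.258, 0.2342]
ee_rot: [3.141, 0.0, -0.554]
force: [0.0, 1.0, 0.3]
width: 0.03
gripper_force: 0.0
```

Call:
move_arm(
  rows="0 0 0 0 0 0.045 0.03; 0 0 0 0 0 0.045 0.03; 0 0 0 0 0 0.044 0.03; 0 0 0 0 0 0 0.03; 0 0 0 -0.008 0 0 0.03; 0 0 0 -0.008 0 0 0.03; 0 0 0 0 0 0 0.03",
)

```text
t: 2.48
eef_pos: [0.6119, 0.2669, 0.1025]
ee_rot: [-3.139, -0.001, -0.553]
force: [-0.5, -0.4, 0.6]
width: 0.03
gripper_force: 0.0
```

Call:
move_arm(
  rows="0 0 0 -0.006 0 0 0.03; 0 0 0 -0.006 0 0 0.03; 0 0 0 -0.006 0 0 0.03; 0 0 0 -0.006 0 0 0.03; 0 0 0 -0.005 0 -0.001 0.03; 0 0 0 -0.005 0 -0.001 0.03; 0 0 0 -0.005 0 -0.001 0.03; 0 0 0 -0.005 0 -0.001 0.03",
)

```text
t: 3.48
eef_pos: [0.5741, 0.2892, 0.1046]
ee_rot: [3.142, 0.0, -0.554]
force: [0.3, -0.7, 0.1]
width: 0.0301
gripper_force: 0.2
```

Run:
```python
from h import *
s,_=arm.grab_frame("side")
cv2.imwrite("pics/p1.png",cv2.resize(s[60:210,130:330],(800,600)))
```

```text
(no output)
```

View pics/p1.png

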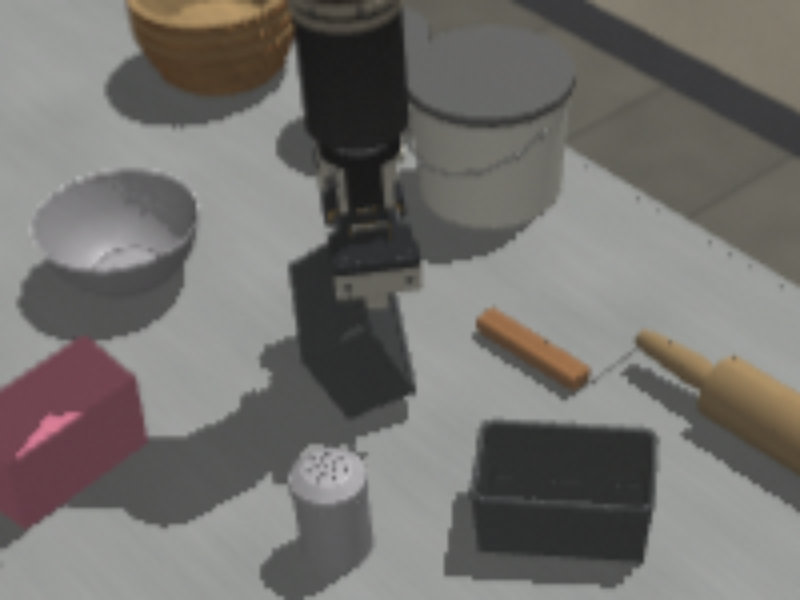

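The tin at (350,345) is tilting about its lower base edge under the fingers, as planned. I'll keep pushing.

Call:
move_arm(
  rows="0 0 0 -0.005 0 0 0.03; 0 0 0 -0.005 0 0 0.03; 0 0 0 -0.005 0 0 0.03; 0 0 0 -0.005 0 0 0.03; 0 0 0 -0.004 0 0 0.03; 0 0 0 -0.004 0 0 0.03; 0 0 0 -0.004 0 0 0.03; 0 0 0 -0.004 0 0 0.03",
)

```text
t: 4.53
eef_pos: [0.5437, 0.3081, 0.1046]
ee_rot: [-3.142, -0.0, -0.554]
force: [-0.2, 0.2, -0.4]
width: 0.0303
gripper_force: 0.0
```

Run:
```python
from h import *
s,_=arm.grab_frame("side")
cv2.imwrite("pics/p2.png",cv2.resize(s[60:210,130:330],(800,600)))
```

```text
(no output)
```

View pics/p2.png

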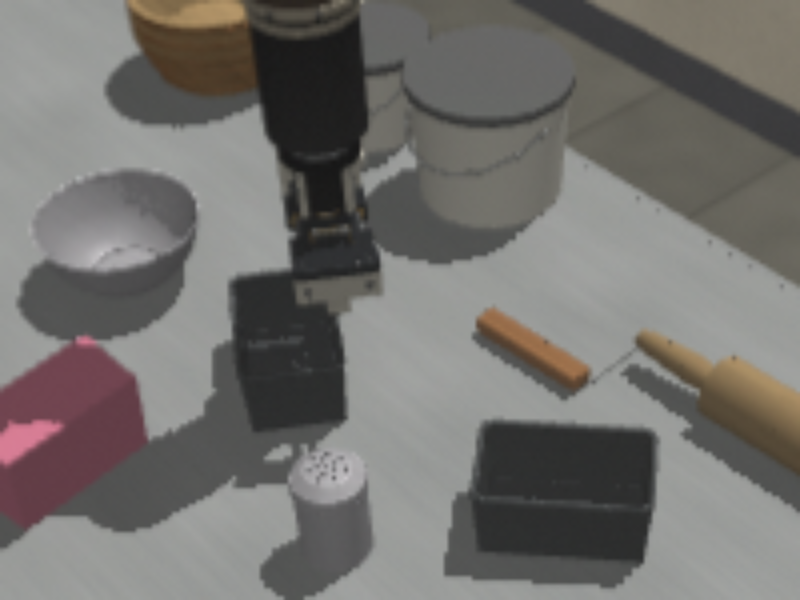

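L stands, mouth up, at (290,350). Next I lift and go to R.

Call:
move_arm(
  rows="0 0 0 0 0 -0.045 0.03; 0 0 0 0 0 -0.045 0.03; 0 0 -9.3 0 0 -0.04 0.03; 0 0 -9.3 0 0 0 0.03; 0 0 -9.25 0 0 0 0.03; 0 0 0 -0.01 0.05 0 0.03; 0 0 0 -0.01 0.05 0 0.03; 0 0 0 -0.01 0.05 0 0.03",
)

```text
t: 5.58
eef_pos: [0.5031, 0.1589, 0.2345]
ee_rot: [3.142, -0.0, -0.068]
force: [1.1, -0.4, 0.3]
width: 0.0302
gripper_force: 0.0
```

Call:
move_arm(
  rows="0 0 0 -0.01 0.05 0 0.03; 0 0 0 -0.01 0.05 0 0.03; 0 0 0 -0.01 0.05 0 0.03; 0 0 0 -0.01 0.05 0 0.03; 0 0 0 -0.01 0.05 0 0.03; 0 0 0 -0.01 0.05 0 0.03; 0 0 0 -0.01 0.05 0 0.03; 0 0 0 0 0 0 0.03",
)

```text
t: 6.58
eef_pos: [0.4089, -0.1866, 0.2346]
ee_rot: [3.141, 0.0, -0.073]
force: [-0.3, -0.9, -0.5]
width: 0.0302
gripper_force: 0.0
```

Call:
move_arm(
  rows="0 0 0 -0.006 0.035 0 0.03; 0 0 -0.3 -0.006 0.034 0 0.03; 0 0 0 -0.006 0.034 0 0.03; 0 0 0 0 0 0 0.03; 0 0 0 0 0 0 0.03",
)

```text
t: 7.2
eef_pos: [0.3855, -0.2852, 0.2345]
ee_rot: [-3.141, 0.0, -0.063]
force: [0.3, 0.5, 0.0]
width: 0.0298
gripper_force: 0.0
```

Call:
move_arm(
  rows="0 0 0.3 -0.002 0.004 0.045 0.03; 0 0 0 0 0 0.045 0.03; 0 0 0 0 0 0.044 0.03; 0 0 0 0 0 0 0.03; 0 0 0 0.008 0 0 0.03; 0 0 0 0.006 0 0 0.03; 0 0 0 0 0 0 0.03",
)

```text
t: 8.07
eef_pos: [0.3986, -0.2908, 0.1019]
ee_rot: [3.141, -0.003, -0.067]
force: [-0.3, -0.7, -0.1]
width: 0.0301
gripper_force: 0.0
```

Call:
move_arm(
  rows="0 0 0 0.006 0 0 0.03; 0 0 0 0.006 0 0 0.03; 0 0 0 0.006 0 0 0.03; 0 0 0 0.006 0 0 0.03; 0 0 0 0.005 0 -0.001 0.03; 0 0 0 0.005 0 -0.001 0.03; 0 0 0 0.005 0 -0.001 0.03; 0 0 0 0.005 0 -0.001 0.03",
)

```text
t: 9.07
eef_pos: [0.4414, -0.2936, 0.1047]
ee_rot: [3.142, -0.0, -0.068]
force: [-0.5, 0.4, 0.2]
width: 0.03
gripper_force: 0.2
```

Call:
move_arm(
  rows="0 0 0 0.005 0 0 0.03; 0 0 0 0.005 0 0 0.03; 0 0 0 0.005 0 0 0.03; 0 0 0 0.005 0 0 0.03; 0 0 0 0.004 0 0 0.03; 0 0 0 0.004 0 0 0.03; 0 0 0 0.004 0 0 0.03; 0 0 0 0.004 0 0 0.03",
)

```text
t: 10.07
eef_pos: [0.4771, -0.296, 0.1046]
ee_rot: [-3.142, 0.0, -0.068]
force: [0.1, 0.3, -0.8]
width: 0.0301
gripper_force: 0.0
```

Run:
```python
from h import *
s,_=arm.grab_frame("side")
cv2.imwrite("pics/p3.png",cv2.resize(s,(800,600)))
```

```text
(no output)
```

View pics/p3.png

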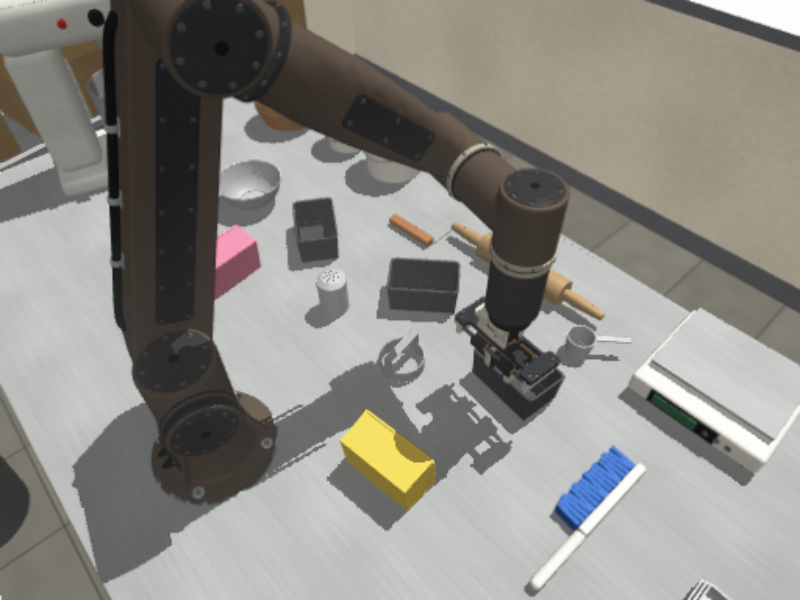

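R at (517,375) appears to have gone over and nothing else has moved. I'll lift clear and check.

Call:
move_arm(
  rows="0 0 0 0 0 -0.045 0.03; 0 0 0 0 0 -0.045 0.03; 0 0 0 0 0 -0.04 0.03; 0 0 0 -0.04 -0.02 -0.03 0.03; 0 0 0 -0.03 -0.03 -0.03 0.03; 0 0 0 0 -0.03 0 0.03; 0 0 0 0 0 0 0.03; 0 0 0 0 0 0 0.03",
)

```text
t: 11.12
eef_pos: [0.4125, -0.2114, 0.2946]
ee_rot: [3.142, -0.0, -0.067]
force: [-0.6, -0.4, 0.3]
width: 0.03
gripper_force: 0.0
```

Run:
```python
from h import *
s,_=arm.grab_frame("side")
cv2.imwrite("pics/p4.png",cv2.resize(s,(800,600)))
```

```text
(no output)
```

View pics/p4.png

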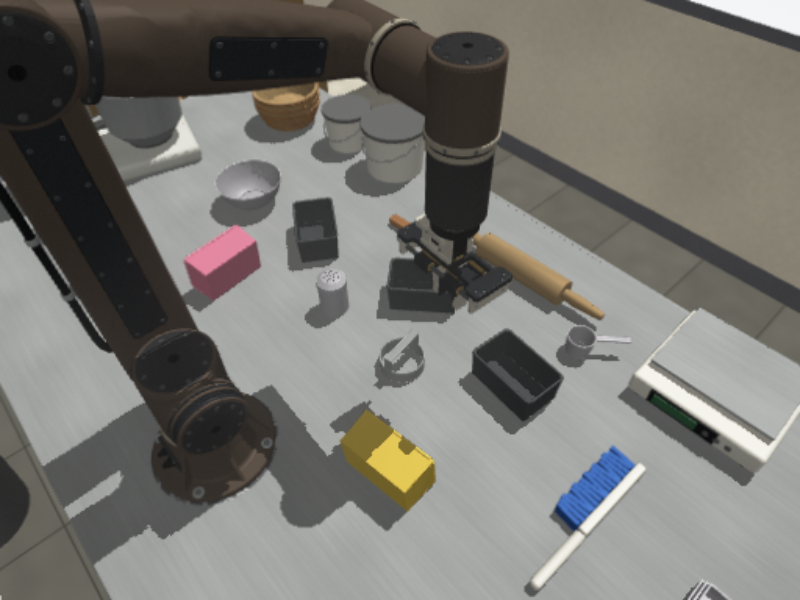

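Both tins stand mouth up, at (316,230) and (517,372), and the other things are where they were.

```bash
python3 -c "
from station import arm
print(arm.job_done())"
```

```text
the job is handed in; nothing more can be done
None
```

I pushed both lying tins over with the fingers; they stand mouth up about where they lay, nothing else looked moved in the last picture, and the job was handed in at about 11 s (no verdict was returned).

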